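Charge the melting crucible and hold it ready

ROBOT

A 6-joint arm with a two-finger parallel gripper is mounted at the origin on the work surface. World frame = base frame: x ahead of the robot, y to its left, z up, the work surface at z = 0. Lengths are in m, angles in rad, forces in N, time in s.
With the tool pointing down it reaches from about 0.35 to 0.975 m from the base axis. Payload 4.9 kg.
Tool frame: the origin (TCP) lies at the very end of the fingers, on their centre line; the grasp point (between the pads) lies 19 mm behind it; z points along the fingers, y is the line along which they close (so a half turn about z gives the same grasp; the last joint's range is limited). The gripper opens to 85 mm and grips with 20 to 120 N. Pads are 22 mm wide; open, the fingers measure 114 mm over their backs; the gripper's body (76 mm by 85 mm) begins 54 mm behind the grasp point. The pads swing forward as they close: fully open they stand 13 mm farther back than shut.
Start: joints at [-1.375, 0.053, 1.613, -0, 1.476, -0.119], TCP at [0.194, -0.594, 0.231] pointing down, gripper open.
Joint ranges: [-3.01, 3.01], [-1.01, 2.22], [0.06, 2.58], [-1.02, 4.17], [0.09, 2.62], [-3.14, 3.14]. Speed limits (rad/s): [2.57, 2.57, 3.14, 3.14, 3.14, 3.14].

INTERFACE

Orientations are given as a unit quaternion [w, x, y, z].
In Python, from plant import monitor, vision, manip gives the robot as it stands. The module is installed in compiled form; this text tells all that it offers.
- The arm moves only by the tool arm_command, never from a script. Its argument "rows" is a list of rows, each a list of 3 entries, a list of its own where there are three numbers: the finger opening in mm, from 0 to 85.4, then the shift along the world's x, y, z in units of 30 cm (1.0 is 30 cm), then the turn, a rotation vector about the world's x, y, z in units of pi/2 rad (1.0 is pi/2 rad). In form: [[claw, [x, y, z], [wx, wy, wz]], ...]. A call has 1 to 12 rows; each row is the pose to reach, as a shift and turn from the pose commanded when the call began; what a row does not reach only later rows make up. A row lasts 1/12 s, in which the tool goes at most 41.7 mm and 7.16 degrees, less where a joint would pass 70% of its speed; a pose out of reach is approached as far as the arm can. A call with a number of a shift or a turn outside -1 to 1 is refused whole. A call with a gripper value outside its range is refused whole. The fingers move at their own pace and stop on an object; the grip force is fixed at half the most. Time passes only in rows, so rows that repeat a pose let the fingers close. It gives the time, the measured TCP pose, the force, the opening and the grip force at its end, in the units of the state.
- monitor.state(): the state, without advancing time (a new reading comes with each control period).
- vision.grab_frame(name): name is "side" or "top"; returns a dict with "color" (480x640x3 uint8, red, green, blue), "z_map" (480x640 float32, m along the optical axis (not along the pixel's ray), 0 where there is no reading), "mtx" (3x3 intrinsics, pixels), "R" (3x3) and "t" (3): a world point X has camera coordinates R X + t. Camera axes: x right, y down, z forward; pixel columns grow to the right and rows downward; lengths in m; the calibration is good to about 2 mm. A picture is of the moment at which its call begins.
- manip.job_done(): hands the job in; it is judged then, once.
The state is a dict: "time": time; "joint_pos": joint angles; "joint_vel": joint speeds; "joint_efforts": joint torques, N m; "tool_pos": TCP position; "tool_rot": TCP orientation; "contact_force": force on the tool from outside, world axes, zero at the start; "ft_torque": the same for the moment, N m; "gripper_width": opening from 0.0 (shut) to 1.0 (fully open); "grasp_force": force on a finger pad.
Only numpy, scipy, OpenCV 4.12 (cv2) and the standard library are available. Lean on these libraries where they do the work, as an engineer would, in place of code of your own. Each camera call takes 0.05 s, during which the arm holds its last target. There are 200 camera calls.

TASK

Use the little steel scoop to scoop brass nuggets out of the trough-shaped pan and tip at least two of them into the white crucible that stands on the fire brick; never touch the nuggets with the fingers. Then stand the scoop upright back on the bench and let go of it, lift the crucible off the brick and finish while still holding it in the air, level and steady, its bottom at least 10 cm above the bench with at least two nuggets inside. Keep the crucible upright throughout, and do not shift the steel block or the jar.

Things in the scene. Friction and masses are not known exactly. Their poses are not given: they have to be found in the camera images.
- scoop: Loose steel scoop, 140 g, with an upright dark wooden handle; stands on the bench. Origin: centre of its underside, z up, open mouth towards local -x. Base plate 80 mm long (x -40 to +40), 52 wide, 2 thick. Bowl 48 mm wide inside, from the lip (x -40) to the back wall (x +25); side walls (from x -28) 18 mm high, back wall 26. Nuggets slide out when tipped mouth down by 25 degrees or more.
- scoop_lip (a point): Middle of the scoop's front lip, on top of the base plate: (-40, 0, 2) mm in the scoop's frame. Keep the lip down on the pan's floor while pushing (touch the floor lightly first, nose a little down), else the nuggets jam instead of riding onto it; when tilting the mouth up, raise the scoop too, for its rear would dig into the floor.
- scoop_grip (a point): Where to grip the scoop: (34, 0, 62) mm in its frame, in its handle, a flat upright plate 10 mm thick (scoop x from +29 to +39), 26 mm wide (y), top at z = 85 mm. Pinch it from above across the 10 mm, i.e. closing along the scoop's x.
- pan: Aluminium trough fixed to the bench; origin at bench level, z up. Flat floor 4 mm above the bench, 60 mm wide inside, from x = -70 (near end wall, see pan_end) to +124 mm in its frame. Side walls (4 mm thick) and the far end wall (+x) rise to 30 mm. Overall x -74 to +128 mm, 68 mm wide. The scoop fits in lengthwise with 4 mm to spare on each side.
- pan_end (a point): Foot of the pan's near end wall (towards the robot), on the floor, mid-width: (-70, 0, 4) mm in the pan's frame. This wall is upright, its top 40 mm above the bench. Pushed mouth first along the floor (pan -x) until its lip almost meets this wall, the scoop gets under the nuggets trapped there; then tilt the mouth up and lift, and carry it so.
- nugget0: One of three equal polished brass nuggets, loose, 12 g, slippery (friction 0.2), 14 mm across and 12 mm high, round with bevelled edges (flat underside 3 mm across); origin at its centre. They start side by side on the pan's floor, unevenly, nearer to pan_end: within x = -55 to -5 and y = -23 to +23 mm of the pan's frame.
- nugget1: One of three equal polished brass nuggets, loose, 12 g, slippery (friction 0.2), 14 mm across and 12 mm high, round with bevelled edges (flat underside 3 mm across); origin at its centre. They start side by side on the pan's floor, unevenly, nearer to pan_end: within x = -55 to -5 and y = -23 to +23 mm of the pan's frame.
- nugget2: One of three equal polished brass nuggets, loose, 12 g, slippery (friction 0.2), 14 mm across and 12 mm high, round with bevelled edges (flat underside 3 mm across); origin at its centre. They start side by side on the pan's floor, unevenly, nearer to pan_end: within x = -55 to -5 and y = -23 to +23 mm of the pan's frame.
- crucible: White ceramic crucible, loose, about 180 g (varies), a plain straight-sided cup standing on the fire brick: outer diameter 64 mm, height 50 mm, wall 4 mm (mouth 56 mm wide), floor 6 mm thick. Origin at the centre of its underside, z along its axis. It can be gripped from above across its outside.
- crucible_mouth (a point): Centre of the crucible's mouth, level with the rim, 50 mm above its underside.
- brick: Pale fire brick fixed to the bench, 120 x 100 mm, top 30 mm above the bench; origin at the centre of its underside. The crucible stands near the middle of its top.
- bench_block: Bystander: square polished steel block 70 x 70 x 22 mm lying flat; origin at the centre of its underside. Leave it alone.
- jar: Bystander: small closed glass jar with a white cap, 52 mm diameter, 60 mm high, standing; origin at the centre of its underside. Leave it alone.

How it is judged:
On the way, in this order (a step that is already met when the one before it is completed fails the run):
1. at least two nuggets lie in the scoop's bowl and the scoop is lifted more than 50 mm above the bench ((((x of nugget0 in the frame of scoop between -0.042 and 0.03 m and y of nugget0 in the frame of scoop between -0.026 and 0.026 m and z of nugget0 in the frame of scoop between 0 and 0.035 m) and (x of nugget1 in the frame of scoop between -0.042 and 0.03 m and y of nugget1 in the frame of scoop between -0.026 and 0.026 m and z of nugget1 in the frame of scoop between 0 and 0.035 m)) or ((x of nugget0 in the frame of scoop between -0.042 and 0.03 m and y of nugget0 in the frame of scoop between -0.026 and 0.026 m and z of nugget0 in the frame of scoop between 0 and 0.035 m) and (x of nugget2 in the frame of scoop between -0.042 and 0.03 m and y of nugget2 in the frame of scoop between -0.026 and 0.026 m and z of nugget2 in the frame of scoop between 0 and 0.035 m)) or ((x of nugget1 in the frame of scoop between -0.042 and 0.03 m and y of nugget1 in the frame of scoop between -0.026 and 0.026 m and z of nugget1 in the frame of scoop between 0 and 0.035 m) and (x of nugget2 in the frame of scoop between -0.042 and 0.03 m and y of nugget2 in the frame of scoop between -0.026 and 0.026 m and z of nugget2 in the frame of scoop between 0 and 0.035 m))) and height (world z) of scoop above 0.05 m), for 0.2 s.
2. at least two nuggets lie in the crucible, which stands on the brick ((((horizontal distance between nugget0 and crucible below 0.032 m and z of nugget0 in the frame of crucible between 0 and 0.05 m) and (horizontal distance between nugget1 and crucible below 0.032 m and z of nugget1 in the frame of crucible between 0 and 0.05 m)) or ((horizontal distance between nugget0 and crucible below 0.032 m and z of nugget0 in the frame of crucible between 0 and 0.05 m) and (horizontal distance between nugget2 and crucible below 0.032 m and z of nugget2 in the frame of crucible between 0 and 0.05 m)) or ((horizontal distance between nugget1 and crucible below 0.032 m and z of nugget1 in the frame of crucible between 0 and 0.05 m) and (horizontal distance between nugget2 and crucible below 0.032 m and z of nugget2 in the frame of crucible between 0 and 0.05 m))) and contact force between crucible and brick above 0.3 N and height (world z) of crucible below 0.036 m), for 0.2 s.
3. the scoop stands upright on the bench, let go (height (world z) of scoop below 0.006 m and angle between scoop's own z axis and vertical below 0.1 rad and contact force between the fingers and scoop below 0.1 N), for 0.2 s.
At the end, for the whole second after the job is handed in: Crucible held by the fingers, underside over 100 mm above the bench, tilt under 0.12 rad, slower than 0.02 m/s and 0.15 rad/s, touching nothing else listed but nuggets, two or more inside; scoop upright on the bench (within 6 mm, tilt under 0.1 rad), let go (all of step 3 and height (world z) of crucible above 0.1 m and angle between crucible's own z axis and vertical below 0.12 rad and linear speed of crucible below 0.02 m/s and angular speed of crucible below 0.15 rad/s and contact force between the fingers and crucible above 1 N and contact force between crucible and brick below 0.05 N and contact force between crucible and scoop below 0.05 N and contact force between crucible and pan below 0.05 N and contact force between crucible and bench_block below 0.05 N and contact force between crucible and jar below 0.05 N and (((horizontal distance between nugget0 and crucible below 0.032 m and z of nugget0 in the frame of crucible between 0 and 0.05 m) and (horizontal distance between nugget1 and crucible below 0.032 m and z of nugget1 in the frame of crucible between 0 and 0.05 m)) or ((horizontal distance between nugget0 and crucible below 0.032 m and z of nugget0 in the frame of crucible between 0 and 0.05 m) and (horizontal distance between nugget2 and crucible below 0.032 m and z of nugget2 in the frame of crucible between 0 and 0.05 m)) or ((horizontal distance between nugget1 and crucible below 0.032 m and z of nugget1 in the frame of crucible between 0 and 0.05 m) and (horizontal distance between nugget2 and crucible below 0.032 m and z of nugget2 in the frame of crucible between 0 and 0.05 m)))); the arm keeps its last pose, push and grip.
It fails at once if the fingers touch a nugget (contact force between the fingers and nugget0 above 0.1 N or contact force between the fingers and nugget1 above 0.1 N or contact force between the fingers and nugget2 above 0.1 N).
It fails at once if the crucible is tipped by more than 0.35 rad (angle between crucible's own z axis and vertical above 0.35 rad).
It fails at once if the steel block or the jar is shifted by more than 25 mm (distance of any of bench_block, jar from where it was at the start of the episode above 0.025 m).
It also fails if it takes over 72 s, if anything falls off the work surface, if the arm or the gripper's body presses on something with over 40 N, if the wrist force passes 120 N, or if a joint passes its speed limit or range.

## Working session

There is one attempt and no reset: what is moved stays moved. The work goes in short steps, Python scripts to look and compute and a tool call to move; the robot and the scene stay as the last step left them, time stands still between calls to the robot, and variables do not carry over. Pictures are saved under pics/ and viewed, at most 10 in all, crops included, and the job is handed in when it is done.

Besides the shell and the picture viewer there is one more tool, called after ">>>" in YAML: its name, and indented under it one key for each argument. arm_command: Moves the arm, as the interface text tells. Shifts and turns lie within -1 to 1; 1 stands for 30 cm of shift or pi/2 rad of turn. Its arguments: {"type":"object","properties":{"rows":{"type":"array"}},"required":["rows"]}

```bash
mkdir -p pics; cat > h.py <<'E'
import numpy as np, cv2
from plant import monitor, vision, manip
def cloud(f):
    z=f["z_map"]; v,u=np.mgrid[0:480,0:640]
    K=f["mtx"]; c=np.stack([(u-K[0,2])/K[0,0]*z,(v-K[1,2])/K[1,1]*z,z],-1)
    return (c-f["t"])@f["R"]
def save(f,n): cv2.imwrite(f"pics/{n}.png",cv2.cvtColor(f["color"],cv2.COLOR_RGB2BGR))
E
python3 - <<'E'
from h import *
s=monitor.state(); print(s)
for n in("top","side"):
    f=vision.grab_frame(n); save(f,n+"0"); np.savez(n+"0.npz",**f); print(n,f["mtx"],-f["R"].T@f["t"],f["R"])
E
```

```text
{'time': 0.0, 'joint_pos': array([-1.37501254e+00,  5.33344128e-02,  1.61432102e+00, -7.38708426e-06,
        1.47598846e+00, -1.18974536e-01]), 'joint_vel': array([-0.00027464, -0.00151095, -0.00063885, -0.00019295, -0.00017033,
        0.00074827]), 'joint_efforts': array([ 2.44824996e-04, -3.93680835e+01, -3.70179141e+01, -1.50550659e-04,
        7.05844912e-03,  4.89985759e-07]), 'tool_pos': array([ 0.1933815 , -0.5936662 ,  0.23006079]), 'tool_rot': array([-1.02471997e-03,  9.87640865e-01,  1.56730568e-01, -4.30526551e-05]), 'contact_force': array([-0.19782747,  0.06568872,  0.41528135]), 'ft_torque': array([-0.00995059,  0.00617367, -0.01700013]), 'grasp_force': 0.0, 'gripper_width': 0.9981865591031875}
top [[481.80684445   0.         327.08885257]
 [  0.         481.80684445 243.48565518]
 [  0.           0.           1.        ]] [ 0.42701891 -0.00768123  0.92232542] [[-0.01028084 -0.99992144 -0.00717095]
 [-0.98002269  0.01150017 -0.19855294]
 [ 0.19861981  0.00498641 -0.98006393]]
side [[487.15195743   0.         321.07637534]
 [  0.         487.15195743 237.86548237]
 [  0.           0.           1.        ]] [ 0.54983159 -0.62115001  0.65026966] [[ 0.99523458 -0.09598936 -0.01715137]
 [-0.07607069 -0.65427121 -0.75242437]
 [ 0.06100309  0.75014347 -0.65845531]]
```

View pics/top0.png

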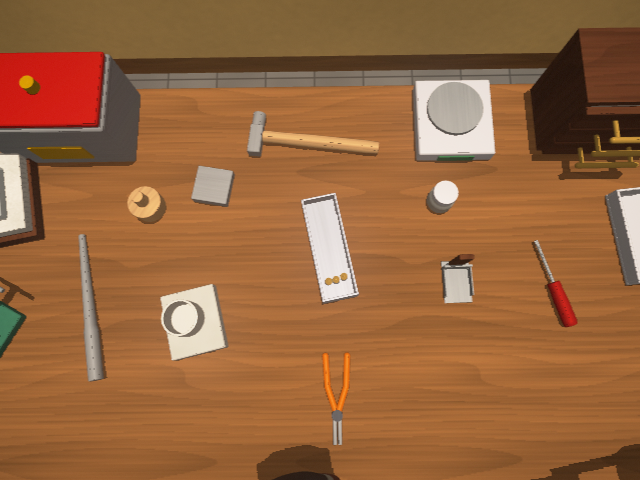

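View pics/side0.png

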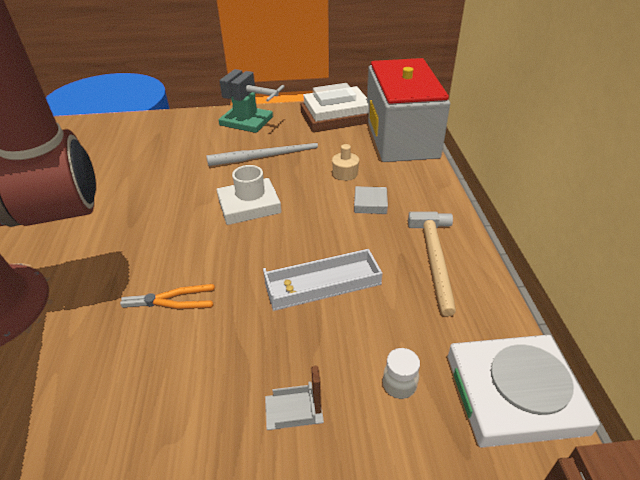

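Top view: pan centred (330,248), three nuggets at (328–344,280) near its robot-side end, scoop at (458,280) with handle at (461,259), crucible (182,319) on the brick, jar (443,197), block (213,186). Scoop mouth already faces the robot.

```bash
cat >> h.py <<'E'
def box(P,m):
    q=P[m][:,:2].astype(np.float32); r=cv2.minAreaRect(q*1000); return np.round(cv2.boxPoints(r),1).tolist(),np.round(r[0],1),np.round(r[1],1),round(r[2],2),len(q)
def win(P,u0,u1,v0,v1):
    m=np.zeros(P.shape[:2],bool); m[v0:v1,u0:u1]=True; return m
E
python3 - <<'E'
from h import *
f=dict(np.load("top0.npz")); P=cloud(f); z=P[...,2]; C=f["color"].astype(int)
def rep(n,m): print(n,box(P,m),"z",np.percentile(z[m],[5,50,95]).round(4))
w=win(P,290,370,185,310)
rep("pan all",w&(z>.02)&(z<.05)); rep("pan floor",w&(z>.002)&(z<.008)&(C.std(-1)<12)); rep("panend",w&(z>.035))
w=win(P,430,490,240,315)
g=(C.max(-1)-C.min(-1)<30)
rep("scoop all",w&(z>.0)&g&(C.mean(-1)>80)); rep("scoop walls",w&(z>.012)&(z<.03)&g)
rep("handle top",w&(z>.078)); rep("backwall",w&(z>.022)&(z<.03)&g)
w=win(P,140,240,270,370)
rep("cruc rim",w&(z>.072)); m=w&(z>.072); print(cv2.minEnclosingCircle((P[m][:,:2]*1000).astype(np.float32)))
rep("brick",w&(z>.026)&(z<.034))
w=win(P,320,355,265,292); hs=cv2.cvtColor(f["color"],cv2.COLOR_RGB2HSV)
m=w&(hs[...,1]>120)
n,l,st,ce=cv2.connectedComponentsWithStats(m.astype(np.uint8))
for i in range(1,n): 
    if st[i,4]>10: print("nug",ce[i],st[i,4],np.median(P[l==i],0).round(4))
w=win(P,425,465,175,220); m=w&(z>.05); print("jar",cv2.minEnclosingCircle((P[m][:,:2]*1000).astype(np.float32)),z[m].max())
w=win(P,185,240,160,210); rep("block",w&(z>.017))
f=dict(np.load("side0.npz")); P=cloud(f); z=P[...,2]
w=win(P,300,330,360,420); rep("side handle",w&(z>.03)); rep("side handle top",w&(z>.078))
w=win(P,225,270,160,205); m=w&(z>.074);rep("side rim",m);print(cv2.minEnclosingCircle((P[m][:,:2]*1000).astype(np.float32)))
w=win(P,255,390,245,310); rep("side pan",w&(z>.02)&(z<.05))
E
python3 - <<'E'
import cv2
i=cv2.imread("pics/top0.png")
a=cv2.resize(i[235:310,425:500],(600,600),interpolation=cv2.INTER_CUBIC)
cv2.imwrite("pics/scz.png",a)
E
```

```text
pan all ([[497.3999938964844, 5.599999904632568], [511.20001220703125, -61.0], [709.0999755859375, -20.200000762939453], [695.4000244140625, 46.400001525878906]], array([603.3,  -7.3]), array([202.1,  68. ]), 11.64, 680) z [0.0236 0.03   0.0402]
pan floor ([[504.29998779296875, 8.300000190734863], [517.5, -55.79999923706055], [705.0999755859375, -17.100000381469727], [691.9000244140625, 47.0]], array([604.7,  -4.4]), array([191.6,  65.4]), 11.65, 2555) z [0.0023 0.0043 0.0067]
panend ([[427.0, -7.699999809265137], [513.5999755859375, -60.400001525878906], [539.2999877929688, -18.299999237060547], [452.70001220703125, 34.5]], array([483.1, -13. ]), array([ 49.3, 101.4]), 58.67, 127) z [0.0372 0.0406 0.9223]
scoop all ([[427.0, -7.699999809265137], [503.0, -290.3999938964844], [586.2000122070312, -268.1000061035156], [510.20001220703125, 14.699999809265137]], array([ 506.6, -137.9]), array([ 86.2, 292.8]), 15.04, 893) z [0.0003 0.0025 0.0256]
scoop walls ([[509.0, -224.39999389648438], [510.3999938964844, -275.79998779296875], [571.0, -274.1000061035156], [569.5999755859375, -222.69999
[... 2006 characters left out ...]
999969482422], [564.0999755859375, -236.8000030517578]], array([ 562.2, -429.2]), array([384.6,  10.4]), 87.88, 151) z [0.0795 0.0847 0.0873]
side rim ([[435.8999938964844, 283.70001220703125], [488.20001220703125, -624.7000122070312], [549.7999877929688, -621.2000122070312], [497.5, 287.29998779296875]], array([ 492.9, -168.7]), array([ 61.8, 909.9]), 3.29, 231) z [0.0743 0.0784 0.0828]
((506.1573791503906, -168.0985565185547), 455.15179443359375)
side pan ([[495.1000061035156, 6.400000095367432], [509.6000061035156, -63.599998474121094], [708.0, -22.700000762939453], [693.5999755859375, 47.29999923706055]], array([601.6,  -8.2]), array([202.6,  71.5]), 11.64, 1355) z [0.0208 0.0275 0.0375]
```

View pics/scz.png

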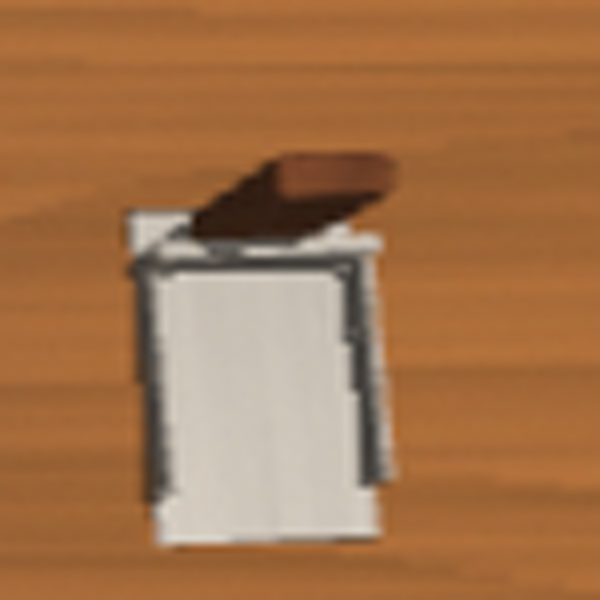

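The crop shows the scoop with the handle top at about (337,175) of the crop, nearly square to the world axes. I'll rerun the affected fits with the no-reading pixels dropped.

```bash
python3 - <<'E'
from h import *
f=dict(np.load("top0.npz"))
def go(n,wins):
    f=dict(np.load(n+"0.npz")); P=cloud(f); z=P[...,2]; C=f["color"].astype(int); ok=f["z_map"]>0
    g=(C.max(-1)-C.min(-1)<30)
    for k,(w,a,b,gg) in wins.items():
        m=win(P,*w)&ok&(z>a)&(z<b)
        if gg: m&=g
        r=box(P,m); c=cv2.minEnclosingCircle((P[m][:,:2]*1000).astype(np.float32))
        print(n,k,"ctr",r[1],"size",r[2],"ang",r[3],r[4],"circ",np.round(c[0],1),round(c[1],1),"mean",P[m].mean(0).round(4))
go("top",{"scoop":((430,490,240,315),.0008,.04,1),"walls":((430,490,240,315),.015,.04,1),"htop":((430,490,240,315),.08,.09,0),"rim":((140,240,270,370),.074,.09,0),"jar":((425,470,175,220),.05,.07,0),"block":((185,240,160,210),.018,.03,0),"nug":((320,352,268,288),.011,.02,0)})
go("side",{"scoop":((255,330,360,430),.0008,.04,1),"htop":((300,330,360,420),.08,.09,0),"rim":((225,270,160,205),.074,.09,0)})
E
```

```text
top scoop ctr [ 536.3 -249.4] size [77.8 52.2] ang 1.59 873 circ [ 536.2 -248.9] 45.4 mean [ 0.5351 -0.2493  0.0067]
top walls ctr [ 541.9 -249.1] size [64.5 50.6] ang 1.49 140 circ [ 538.7 -246.4] 36.5 mean [ 0.5542 -0.2424  0.0227]
top htop ctr [ 570.7 -248.8] size [26.3  9.6] ang 88.68 90 circ [ 570.6 -248.8] 13.4 mean [ 0.5705 -0.2481  0.0845]
top rim ctr [470.4 254.2] size [62.9 62.7] ang 53.44 301 circ [470.7 254.1] 32.2 mean [0.4706 0.254  0.0793]
top jar ctr [ 697.1 -225.7] size [44.8 45.5] ang 43.51 497 circ [ 697.1 -226. ] 23.5 mean [ 0.6962 -0.225   0.0595]
top block ctr [730.8 220.9] size [71.2 71.1] ang 80.13 1222 circ [730.1 219.7] 47.7 mean [0.7297 0.2203 0.0222]
top nug ctr [545.4 -24.5] size [15.5 53.5] ang 22.74 114 circ [550.7 -22.3] 26.8 mean [ 0.5434 -0.0203  0.0138]
side scoop ctr [ 534.2 -251. ] size [79.9 53.5] ang 1.82 1766 circ [ 534.2 -250.7] 46.8 mean [ 0.5319 -0.2509  0.0066]
side htop ctr [ 568.6 -250.3] size [ 9.8 26.4] ang 1.73 133 circ [ 568.5 -250.1] 13.4 mean [ 0.5686 -0.2515  0.0846]
side rim ctr [468.  253.4] size [61.9 63.7] ang 35.53 220 circ [469.  252.9] 33.2 mean [0.4685 0.2517 0.0782]
```

>>> arm_command:
  rows:
    - [50,[0.627,0.574,-0.1],[0,0,0.818]]
    - [50,[0.627,0.574,-0.1],[0,0,0.818]]
    - [50,[0.627,0.574,-0.1],[0,0,0.818]]
    - [50,[0.627,0.574,-0.1],[0,0,0.818]]
    - [50,[0.627,0.574,-0.1],[0,0,0.818]]
    - [50,[0.627,0.574,-0.1],[0,0,0.818]]
    - [50,[0.627,0.574,-0.1],[0,0,0.818]]
    - [50,[0.627,0.574,-0.1],[0,0,0.818]]
    - [50,[0.627,0.574,-0.1],[0,0,0.818]]
    - [50,[0.627,0.574,-0.1],[0,0,0.818]]
    - [50,[0.627,0.574,-0.1],[0,0,0.818]]
    - [50,[0.627,0.574,-0.1],[0,0,0.818]]

```text
time: 1.1
tool_pos: [0.3815, -0.4217, 0.2007]
tool_rot: [-0.001, 0.697, 0.717, 0.0]
contact_force: [-0.4, -0.6, 0.6]
gripper_width: 0.583
grasp_force: 0.0
```

>>> arm_command:
  rows:
    - [50,[0.627,0.574,-0.2],[0,0,0]]
    - [50,[0.627,0.574,-0.2],[0,0,0]]
    - [50,[0.627,0.574,-0.2],[0,0,0]]
    - [50,[0.627,0.574,-0.2],[0,0,0]]
    - [50,[0.627,0.574,-0.2],[0,0,0]]
    - [50,[0.627,0.574,-0.2],[0,0,0]]
    - [50,[0.627,0.574,-0.2],[0,0,0]]
    - [50,[0.627,0.574,-0.2],[0,0,0]]

```text
time: 1.77
tool_pos: [0.5706, -0.247, 0.1394]
tool_rot: [-0.001, 0.696, 0.718, -0.0]
contact_force: [0.6, -0.7, -0.2]
gripper_width: 0.587
grasp_force: 0.0
```

```bash
python3 - <<'E'
from h import *
print(monitor.state()["tool_pos"])
f=vision.grab_frame("side"); cv2.imwrite("pics/s1.png",cv2.cvtColor(f["color"],cv2.COLOR_RGB2BGR)[200:450,150:450])
E
```

```text
[ 0.57061806 -0.24703664  0.13942416]
```

View pics/s1.png

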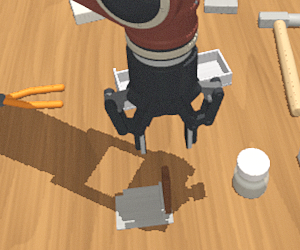

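The fingers straddle the handle (tips at (145,150) and (190,145), handle top (167,170)); descend and close.

>>> arm_command:
  rows:
    - [50,[-0.003,-0.008,-0.1],[0,0,0]]
    - [50,[-0.003,-0.008,-0.2],[0,0,0]]
    - [50,[-0.003,-0.008,-0.3],[0,0,0]]
    - [50,[-0.003,-0.008,-0.32],[0,0,0]]
    - [50,[-0.003,-0.008,-0.32],[0,0,0]]
    - [0,[-0.003,-0.008,-0.32],[0,0,0]]
    - [0,[-0.003,-0.008,-0.32],[0,0,0]]
    - [0,[-0.003,-0.008,-0.32],[0,0,0]]
    - [0,[-0.003,-0.008,-0.32],[0,0,0]]
    - [0,[-0.003,-0.008,-0.32],[0,0,0]]
    - [0,[-0.003,-0.008,-0.32],[0,0,0]]
    - [0,[-0.003,-0.008,-0.32],[0,0,0]]

```text
time: 2.82
tool_pos: [0.5702, -0.2534, 0.0481]
tool_rot: [0.002, 0.697, 0.717, 0.0]
contact_force: [-1.8, -0.5, 6.7]
gripper_width: 0.108
grasp_force: 59.4
```

>>> arm_command:
  rows:
    - [0,[0,0,0.1],[0,0,0]]
    - [0,[0,0,0.25],[0,0,0]]
    - [0,[0.03,0.1,0.333],[0,0,0.05]]
    - [0,[0.08,0.22,0.333],[0,0,0.111]]
    - [0,[0.12,0.34,0.333],[0,0,0.111]]
    - [0,[0.16,0.46,0.333],[0,0,0.111]]
    - [0,[0.2,0.57,0.333],[0,0,0.111]]
    - [0,[0.24,0.68,0.333],[0,0,0.111]]
    - [0,[0.28,0.77,0.333],[0,0,0.111]]
    - [0,[0.31,0.85,0.333],[0,0,0.111]]
    - [0,[0.31,0.861,0.333],[0,0,0.111]]
    - [0,[0.31,0.861,0.333],[0,0,0.111]]

```text
time: 3.82
tool_pos: [0.6619, 0.0077, 0.1452]
tool_rot: [-0.0, 0.631, 0.776, -0.0]
contact_force: [-0.3, -0.6, -1.4]
gripper_width: 0.111
grasp_force: 58.8
```

```bash
python3 - <<'E'
from h import *
for n in("top","side","top"):
    s=monitor.state(); print(s["tool_pos"].round(4),s["tool_rot"].round(4),s["contact_force"].round(1))
    f=vision.grab_frame(n); save(f,n+"2"); np.savez(n+"2.npz",**f)
a=cv2.imread("pics/top2.png")[150:330,240:440]; b=cv2.imread("pics/side2.png")[110:340,220:460]
a=cv2.resize(a,(400,360)); b=cv2.resize(b,(400,360)); cv2.imwrite("pics/c2.png",np.hstack([a,b]))
E
```

```text
[0.6619 0.0077 0.1452] [-0.      0.6306  0.7761 -0.    ] [-0.3 -0.6 -1.4]
[0.6616 0.0065 0.1451] [ 0.000e+00  6.312e-01  7.757e-01 -3.000e-04] [ 0.7  0.4 -1.3]
[0.6615 0.0056 0.1451] [ 0.000e+00  6.317e-01  7.752e-01 -3.000e-04] [-0.3 -0.6 -1.2]
```

View pics/c2.png

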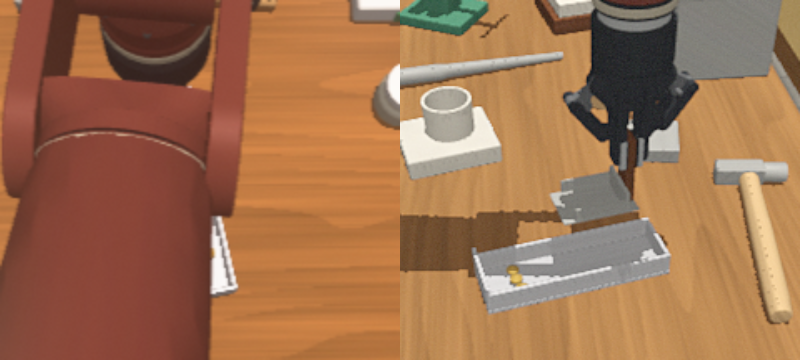

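Left (top view): arm hides the scoop. Right (side view): scoop held level over the pan, lip left at (555,205) of the crop, nuggets at (515,275). Measure its pose from the side cloud.

```bash
cat >> h.py <<'E'
def scoop(f,w,zlo,zhi):
    P=cloud(f); C=f["color"].astype(int); m=win(P,*w)&(f["z_map"]>0)&(P[...,2]>zlo)&(P[...,2]<zhi)&(C.max(-1)-C.min(-1)<30)&(C.mean(-1)>70)
    Q=P[m]; r=box(P,m); print("rect",r[1],r[2],r[3],r[4],"z pct",np.percentile(Q[:,2],[1,25,50,75,99]).round(4)); return Q,m
def plane(Q,it=300,tol=.0015):
    rng=np.random.default_rng(0); best=None
    for _ in range(it):
        a=Q[rng.choice(len(Q),3,False)]; n=np.cross(a[1]-a[0],a[2]-a[0])
        if np.linalg.norm(n)<1e-9: continue
        n/=np.linalg.norm(n)
        if abs(n[2])<.5: continue
        i=abs((Q-a[0])@n)<tol
        if best is None or i.sum()>best.sum(): best=i
    c=Q[best].mean(0); n=np.linalg.svd(Q[best]-c)[2][2]; return c,n*np.sign(n[2]),best
E
python3 - <<'E'
from h import *
f=dict(np.load("side2.npz")); Q,m=scoop(f,(540,612,205,262),.085,.14) if 0 else scoop(f,(300+0,370,205,262),.085,.14)
c,n,i=plane(Q); print("plane",c.round(4),n.round(4),i.sum()); q=Q[i]
u=np.array([.9794,.2018]); v=np.array([-.2018,.9794]); d=Q[:,:2]*1000-[576.1,-13.1]
print("pan x",np.percentile(d@u,[0,1,50,99,100]).round(1),"pan y",np.percentile(d@v,[0,1,50,99,100]).round(1))
print("rect floor",[box(q[None],np.ones((1,len(q)),bool))[k] for k in (1,2,3)])
# back-wall/edges direction
s=monitor.state(); print(s["tool_pos"])
E
```

```text
rect [625.9   2.6] [78.8 55.5] 11.41 1178 z pct [0.0975 0.0994 0.1009 0.1097 0.124 ]
plane [0.6175 0.0042 0.0994] [ 0.0163 -0.0094  0.9998] 544
pan x [12.5 13.6 51.8 88.2 91.2] pan y [-22.5 -21.5   7.8  31.7  33.1]
rect floor [array([625.8,   3.1]), array([78.3, 53.1]), 12.34]
[0.66145958 0.0051203  0.14511525]
```

>>> arm_command:
  rows:
    - [0,[0.004,-0.018,-0.05],[0.0067,-0.0326,0]]
    - [0,[0.004,-0.018,-0.1],[0.0067,-0.0326,0]]
    - [0,[0.004,-0.018,-0.15],[0.0067,-0.0326,0]]
    - [0,[0.004,-0.018,-0.18],[0.0067,-0.0326,0]]
    - [0,[0.004,-0.018,-0.18],[0.0067,-0.0326,0]]
    - [0,[0.004,-0.018,-0.18],[0.0067,-0.0326,0]]

```text
time: 4.47
tool_pos: [0.6623, 0.0006, 0.0897]
tool_rot: [0.015, 0.632, 0.775, 0.019]
contact_force: [1.1, 0.1, 0.1]
gripper_width: 0.109
grasp_force: 59.0
```

```bash
python3 - <<'E'
from h import *
f=vision.grab_frame("side"); save(f,"side3"); np.savez("side3.npz",**f); s=monitor.state(); print(s["tool_pos"],s["contact_force"])
P=cloud(f);C=f["color"].astype(int)
u=np.array([.9794,.2018]); v=np.array([-.2018,.9794])
def panxy(m): 
    d=P[m][:,:2]*1000-[576.1,-13.1]; return (d@u),(d@v)
b=win(P,250,400,220,320)&(f["z_map"]>0)&(C.max(-1)-C.min(-1)<40)&(C.mean(-1)>70)
z=P[...,2]
for n,m in (("scoop",b&(z>.036)&(z<.075)),("pan",b&(z>.02)&(z<.0325))):
    x,y=panxy(m); print(n,m.sum(),"x",np.percentile(x,[.5,2,98,99.5]).round(1),"y",np.percentile(y,[.5,2,98,99.5]).round(1),box(P,m)[1:])
Q=P[b&(z>.036)&(z<.075)]; c,n,i=plane(Q); print(c,n,i.sum())
cv2.imwrite("pics/s3.png",cv2.resize(cv2.imread("pics/side3.png")[200:320,250:410],(800,600)))
E
```

```text
[6.63159237e-01 6.02190958e-04 9.10094920e-02] [ 0.03541236 -1.11829358 -0.37460165]
scoop 1231 x [-75.  -74.1  90.8  94.1] y [-30.2 -27.3  25.9  27.3] (array([586., -11.]), array([170.7,  67.2]), 11.54, 1231)
pan 1003 x [-75.2 -75.  124.2 125.6] y [-35.4 -35.   33.6  34.5] (array([601.2,  -8.2]), array([201.7,  71.3]), 11.95, 1003)
[ 0.61525437 -0.00371796  0.04192415] [-0.03161671  0.01057876  0.99944408] 561
```

View pics/s3.png

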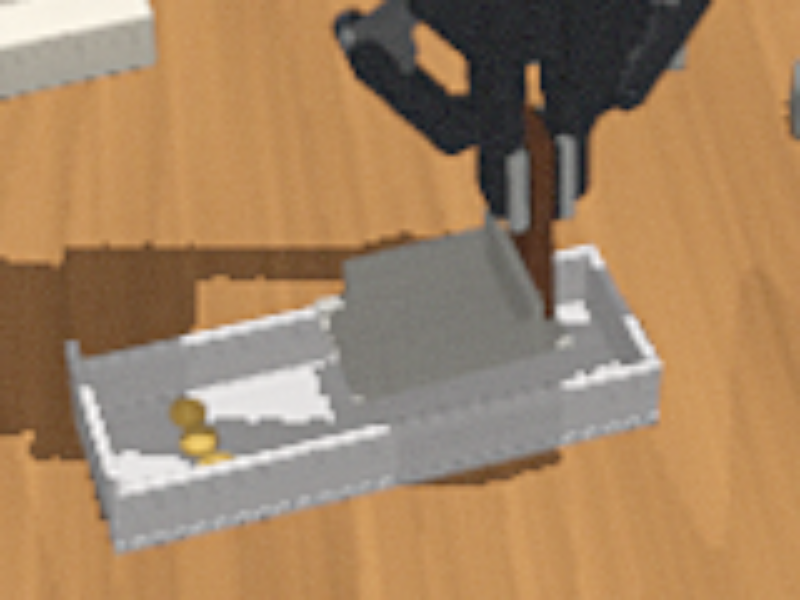

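Scoop sits centred between the pan walls, nose slightly down, lip at (330,350) of the crop, nuggets at (185–215,410–460), clear ahead. Lower it.

>>> arm_command:
  rows:
    - [0,[0,0,-0.04],[0,0,0]]
    - [0,[0,0,-0.08],[0,0,0]]
    - [0,[0,0,-0.1],[0,0,0]]
    - [0,[0,0,-0.105],[0,0,0]]
    - [0,[0,0,-0.105],[0,0,0]]
    - [0,[0,0,-0.105],[0,0,0]]

```text
time: 5.02
tool_pos: [0.663, 0.0007, 0.0596]
tool_rot: [0.016, 0.631, 0.775, 0.02]
contact_force: [0.5, -0.4, -1.1]
gripper_width: 0.107
grasp_force: 59.0
```

>>> arm_command:
  rows:
    - [0,[0,0,-0.006],[0,0,0]]
    - [0,[0,0,-0.009],[0,0,0]]
    - [0,[0,0,-0.012],[0,0,0]]
    - [0,[0,0,-0.012],[0,0,0]]

```text
time: 5.35
tool_pos: [0.663, 0.0006, 0.0561]
tool_rot: [0.017, 0.631, 0.775, 0.02]
contact_force: [-0.6, -0.7, -1.5]
gripper_width: 0.111
grasp_force: 59.0
```

>>> arm_command:
  rows:
    - [0,[0,0,-0.003],[0,0,0]]
    - [0,[0,0,-0.006],[0,0,0]]
    - [0,[0,0,-0.006],[0,0,0]]

```text
time: 5.6
tool_pos: [0.6635, 0.0006, 0.0553]
tool_rot: [0.017, 0.631, 0.775, 0.02]
contact_force: [-0.9, 0.7, 3.7]
gripper_width: 0.11
grasp_force: 59.6
```

>>> arm_command:
  rows:
    - [0,[-0.013,-0.0027,0],[0,0,0]]
    - [0,[-0.026,-0.0054,0],[0,0,0]]
    - [0,[-0.039,-0.008,0],[0,0,0]]
    - [0,[-0.052,-0.0107,0],[0,0,0]]
    - [0,[-0.065,-0.0134,0],[0,0,0]]
    - [0,[-0.078,-0.016,0],[0,0,0]]
    - [0,[-0.091,-0.0188,0],[0,0,0]]
    - [0,[-0.104,-0.0214,0],[0,0,0]]
    - [0,[-0.117,-0.0241,0],[0,0,0]]
    - [0,[-0.13,-0.0268,0],[0,0,0]]
    - [0,[-0.13,-0.0268,0],[0,0,0]]

```text
time: 6.52
tool_pos: [0.6244, -0.0077, 0.0555]
tool_rot: [0.018, 0.632, 0.775, 0.021]
contact_force: [2.2, 0.5, 5.6]
gripper_width: 0.112
grasp_force: 59.9
```

```bash
python3 - <<'E'
from h import *
f=vision.grab_frame("side"); save(f,"side4"); 
cv2.imwrite("pics/s4.png",cv2.resize(cv2.imread("pics/side4.png")[220:320,250:390],(700,500),interpolation=cv2.INTER_CUBIC))
E
```

```text
(no output)
```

View pics/s4.png

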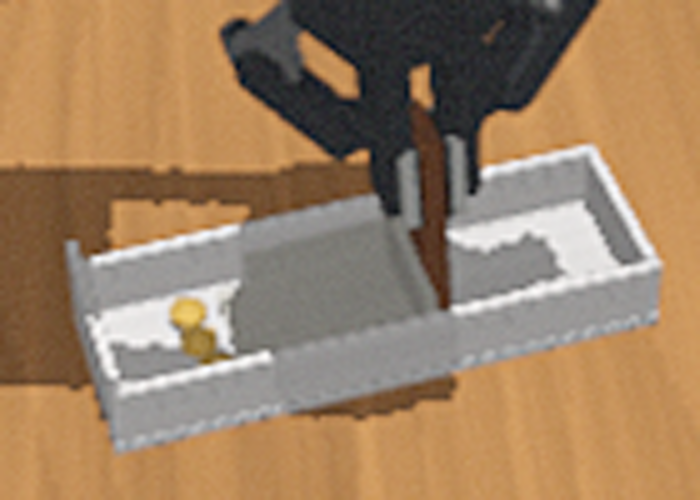

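Scoop lies on the floor with its lip near (235,300) of the crop; the nuggets sit right before it at (190,312), (200,345) and (222,357). Keep pushing.

>>> arm_command:
  rows:
    - [0,[-0.01,-0.002,0],[0,0,0]]
    - [0,[-0.02,-0.004,0],[0,0,0]]
    - [0,[-0.03,-0.006,0],[0,0,0]]
    - [0,[-0.04,-0.008,0],[0,0,0]]
    - [0,[-0.05,-0.01,0],[0,0,0]]
    - [0,[-0.06,-0.012,0],[0,0,0]]
    - [0,[-0.07,-0.0144,0],[0,0,0]]
    - [0,[-0.08,-0.0165,0],[0,0,0]]
    - [0,[-0.09,-0.0185,0],[0,0,0]]
    - [0,[-0.1,-0.0206,0],[0,0,0]]
    - [0,[-0.11,-0.0227,0],[0,0,0]]
    - [0,[-0.12,-0.0247,0],[0,0,0]]

```text
time: 7.57
tool_pos: [0.5891, -0.015, 0.0557]
tool_rot: [0.018, 0.632, 0.775, 0.021]
contact_force: [4.7, 0.6, 4.9]
gripper_width: 0.108
grasp_force: 59.8
```

>>> arm_command:
  rows:
    - [0,[-0.005,-0.001,0],[0,0,0]]
    - [0,[-0.01,-0.002,0],[0,0,0]]
    - [0,[-0.015,-0.003,0],[0,0,0]]
    - [0,[-0.02,-0.004,0],[0,0,0]]
    - [0,[-0.025,-0.005,0],[0,0,0]]
    - [0,[-0.029,-0.006,0],[0,0,0]]
    - [0,[-0.029,-0.006,0],[0,0,0]]

```text
time: 8.15
tool_pos: [0.5816, -0.0166, 0.0562]
tool_rot: [0.019, 0.631, 0.775, 0.022]
contact_force: [3.9, 1.3, 7.4]
gripper_width: 0.105
grasp_force: 61.1
```

```bash
python3 - <<'E'
from h import *
f=vision.grab_frame("side"); save(f,"side5"); print(monitor.state()["tool_pos"])
cv2.imwrite("pics/s5.png",cv2.resize(cv2.imread("pics/side5.png")[230:310,255:355],(800,600),interpolation=cv2.INTER_CUBIC))
E
```

```text
[ 0.58126872 -0.01671637  0.05617311]
```

View pics/s5.png

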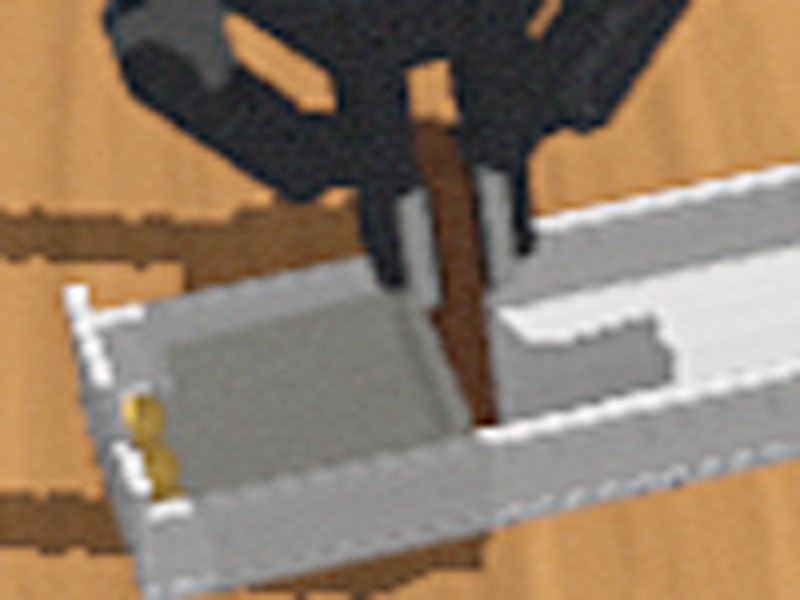

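Two nuggets show trapped between lip and end wall at (145,410) and (160,460), the third hidden by the near side wall; the lip still has roughly 1 cm to go.

>>> arm_command:
  rows:
    - [0,[-0.004,-0.0008,0],[0,0,0]]
    - [0,[-0.008,-0.0016,0],[0,0,0]]
    - [0,[-0.011,-0.0023,0],[0,0,0]]
    - [0,[-0.014,-0.003,0],[0,0,0]]
    - [0,[-0.017,-0.0035,0],[0,0,0]]
    - [0,[-0.017,-0.0035,0],[0,0,0]]

```text
time: 8.7
tool_pos: [0.5769, -0.0177, 0.0565]
tool_rot: [0.019, 0.632, 0.775, 0.023]
contact_force: [7.1, 1.9, 5.5]
gripper_width: 0.108
grasp_force: 60.4
```

```bash
cat > lip.py <<'E'
from h import *
s=monitor.state(); print(s["tool_pos"].round(4),s["contact_force"].round(1))
f=vision.grab_frame("side"); save(f,"sideL"); np.savez("sideL.npz",**f)
P=cloud(f);C=f["color"].astype(int);hs=cv2.cvtColor(f["color"],cv2.COLOR_RGB2HSV);z=P[...,2]
u=np.array([.9794,.2018]); v=np.array([-.2018,.9794]); D=P[...,:2]*1000-[576.1,-13.1]; X=D@u; Y=D@v
b=(f["z_map"]>0)&(z>.002)&(z<.03)
m=b&(hs[...,1]>110)&(abs(Y)<28)&(X>-70)&(X<60)
print("gold n",m.sum())
n,l,st,ce=cv2.connectedComponentsWithStats(m.astype(np.uint8))
for i in range(1,n):
    if st[i,4]>3: k=l==i; print(st[i],"panx",X[k].min().round(1),X[k].max().round(1),"y",Y[k].min().round(1),Y[k].max().round(1),"z",z[k].max().round(4),z[k].mean().round(4))
for y0 in (-5,5,15,22):
    k=b&(abs(Y-y0)<3)&(X>-75)&(X<-20); o=np.argsort(X[k]); print(y0,[(round(a),round(c*1000,1)) for a,c in zip(X[k][o],z[k][o])][::max(1,k.sum()//18)])
E
python3 lip.py
```

```text
[ 0.5769 -0.0177  0.0565] [7.1 1.9 5.5]
gold n 66
[310 281   5   7  18] panx -2.0 4.9 y -14.9 -12.5 z 0.0297 0.0222
[271 282   4   7  20] panx -67.4 -61.8 y 7.5 16.6 z 0.0189 0.0159
[273 290   5   7  28] panx -68.0 -60.8 y -18.8 -1.0 z 0.019 0.0158
-5 [(-75, np.float64(13.8)), (-66, np.float64(17.3)), (-64, np.float64(16.7)), (-63, np.float64(16.8)), (-60, np.float64(8.5)), (-57, np.float64(6.8)), (-54, np.float64(7.3)), (-52, np.float64(7.3)), (-48, np.float64(7.7)), (-46, np.float64(7.5)), (-43, np.float64(8.9)), (-40, np.float64(6.6)), (-37, np.float64(10.5)), (-33, np.float64(7.2)), (-31, np.float64(8.0)), (-29, np.float64(8.3)), (-26, np.float64(9.2)), (-23, np.float64(11.3))]
5 [(-75, np.float64(12.1)), (-57, np.float64(7.1)), (-55, np.float64(8.0)), (-53, np.float64(7.6)), (-51, np.float64(7.5)), (-50, np.float64(9.0)), (-47, np.float64(6.1)), (-44, np.float64(9.2)), (-42, np.float64(7.7)), (-40, np.float64(6.7)), (-38, np.float64(8.9)), (-35, np.float64(9.7)), (-33, np.float64(7.2)), (-31, np.float64(6.7)), (-29, np.float64(10.3)), (-27, np.float64(10.0)), (-25, np.float64(6.
[... 291 characters left out ...]
64(7.5)), (-41, np.float64(8.9)), (-39, np.float64(8.4)), (-37, np.float64(7.8)), (-35, np.float64(8.7)), (-32, np.float64(8.9)), (-29, np.float64(8.4)), (-25, np.float64(7.7)), (-22, np.float64(8.7)), (-21, np.float64(10.8))]
22 [(-75, np.float64(10.4)), (-58, np.float64(13.0)), (-56, np.float64(17.2)), (-54, np.float64(21.8)), (-52, np.float64(19.6)), (-50, np.float64(7.3)), (-48, np.float64(23.0)), (-45, np.float64(9.2)), (-43, np.float64(13.2)), (-41, np.float64(10.3)), (-39, np.float64(18.0)), (-37, np.float64(17.6)), (-35, np.float64(9.5)), (-33, np.float64(8.8)), (-30, np.float64(9.7)), (-28, np.float64(25.4)), (-26, np.float64(11.2)), (-24, np.float64(12.8)), (-22, np.float64(12.8))]
```

>>> arm_command:
  rows:
    - [0,[0.0045,0.001,0.006],[-0.0045,0.0218,0]]
    - [0,[0.009,0.002,0.007],[-0.009,0.0435,0]]
    - [0,[0.0135,0.0028,0.008],[-0.0135,0.0653,0]]
    - [0,[0.018,0.0037,0.009],[-0.018,0.087,0]]
    - [0,[0.0225,0.0046,0.01],[-0.0225,0.109,0]]
    - [0,[0.027,0.0055,0.011],[-0.027,0.131,0]]
    - [0,[0.0315,0.0065,0.012],[-0.0314,0.152,0]]
    - [0,[0.036,0.0074,0.013],[-0.036,0.174,0]]
    - [0,[0.0405,0.0083,0.014],[-0.0404,0.196,0]]
    - [0,[0.0405,0.0083,0.014],[-0.0404,0.196,0]]
    - [0,[0.0405,0.0083,0.014],[-0.0404,0.196,0]]

```text
time: 9.67
tool_pos: [0.5887, -0.0145, 0.0577]
tool_rot: [-0.08, 0.627, 0.769, -0.099]
contact_force: [8.7, 2.7, -2.9]
gripper_width: 0.103
grasp_force: 59.4
```

```bash
python3 - <<'E'
from h import *
f=vision.grab_frame("side"); save(f,"side6"); s=monitor.state(); print(s["tool_pos"],s["tool_rot"],s["contact_force"])
cv2.imwrite("pics/s6.png",cv2.resize(cv2.imread("pics/side6.png")[230:310,255:355],(800,600),interpolation=cv2.INTER_CUBIC))
E
```

```text
[ 0.5887039  -0.01454192  0.05778339] [-0.08026064  0.62658637  0.7689335  -0.09843282] [10.11915055  1.89756365 -3.09982697]
```

View pics/s6.png

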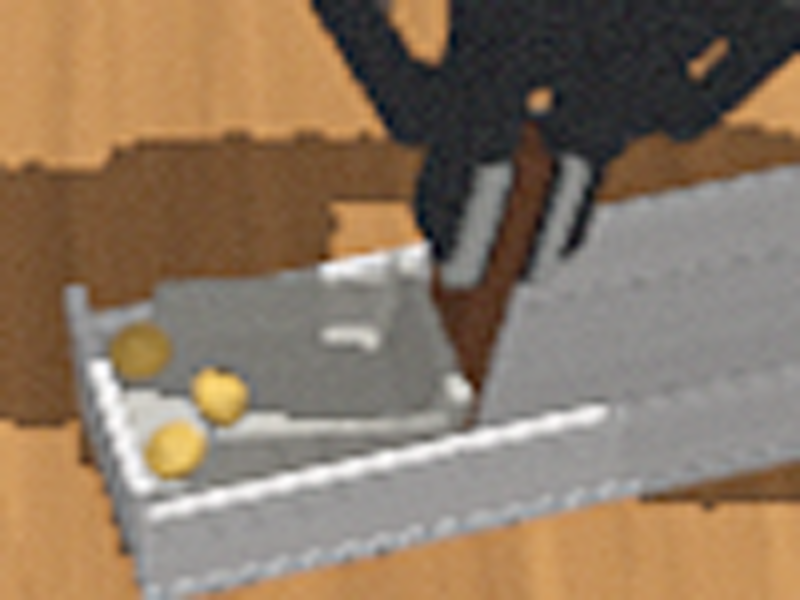

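All three nuggets are on the scoop (crop (140,350), (175,450), (220,395)); tilt a little more, then lift.

>>> arm_command:
  rows:
    - [0,[0.004,0.0008,0.008],[-0.004,0.019,0]]
    - [0,[0.008,0.0017,0.014],[-0.008,0.038,0]]
    - [0,[0.012,0.0025,0.022],[-0.012,0.057,0]]
    - [0,[0.0163,0.0034,0.03],[-0.0157,0.0762,0]]
    - [0,[0.0163,0.0034,0.03],[-0.0157,0.0762,0]]
    - [0,[0.0163,0.0034,0.03],[-0.0157,0.0762,0]]
    - [0,[0.0163,0.0034,0.05],[-0.0157,0.0762,0]]
    - [0,[0.0163,0.0034,0.08],[-0.0157,0.0762,0]]
    - [0,[0.0163,0.0034,0.11],[-0.0157,0.0762,0]]
    - [0,[0.0163,0.0034,0.15],[-0.0157,0.0762,0]]
    - [0,[0.0163,0.0034,0.19],[-0.0157,0.0762,0]]
    - [0,[0.0163,0.0034,0.23],[-0.0157,0.0762,0]]

```text
time: 10.72
tool_pos: [0.5916, -0.0142, 0.1296]
tool_rot: [-0.12, 0.62, 0.761, -0.148]
contact_force: [-0.2, 0.1, -1.6]
gripper_width: 0.11
grasp_force: 59.7
```

```bash
cat > gold.py <<'E'
from h import *
import sys
s=monitor.state(); print(s["time"],s["tool_pos"].round(4),s["tool_rot"].round(4),s["contact_force"].round(1))
for nm in ("side","top"):
    f=vision.grab_frame(nm); np.savez(nm+"L.npz",**f)
    P=cloud(f);hs=cv2.cvtColor(f["color"],cv2.COLOR_RGB2HSV)
    m=(hs[...,1]>140)&(hs[...,0]>18)&(hs[...,0]<32)&(hs[...,2]>90)&(f["z_map"]>0)&(P[...,0]>.35)&(P[...,0]<.75)&(abs(P[...,1])<.4)
    n,l,st,ce=cv2.connectedComponentsWithStats(m.astype(np.uint8))
    for i in range(1,n):
        if st[i,4]>5: print(nm,ce[i].round(),st[i,4],np.median(P[l==i],0).round(4))
E
python3 gold.py
```

```text
10.7167 [ 0.5916 -0.0142  0.1296] [-0.12    0.6202  0.761  -0.1476] [-0.2  0.1 -1.6]
side [298. 247.] 48 [ 0.5588 -0.0182  0.1029]
```

```bash
python3 - <<'E'
from h import *
f=dict(np.load("sideL.npz")); P=cloud(f); hs=cv2.cvtColor(f["color"],cv2.COLOR_RGB2HSV)
m=(hs[...,1]>140)&(hs[...,0]>18)&(hs[...,0]<32)
for r in range(235,262): print(r,"".join("G" if m[r,c] else ("o" if hs[r,c,1]>140 else ".") for c in range(270,335)))
u=np.array([.9794,.2018]); v=np.array([-.2018,.9794]); D=P[...,:2]*1000-[576.1,-13.1]; X=D@u; Y=D@v
k=(f["z_map"]>0)&(P[...,2]<.02)&(abs(Y)<29)&(X>-69)&(X<120)&(hs[...,1]>90); print("pan gold",k.sum(),[(int(a),int(b)) for a,b in np.argwhere(k)[:6]])
E
```

```text
235 .....................................ooo.......o.........oo......
236 .....................................oooo......o.oo.....oo...oo.o
237 .....................................o..ooooooo..o.oo..oo.o.o.o.o
238 .......................................oo..oo.ooooo..o....oo....o
239 ......................................oo..oo.o..oo.o..oo.o..oo...
240 .......................................oo.o.o..oo.o.ooo.o.....o..
241 .......................................o..oo.ooo..oo......o......
242 .........................................o.o..oo..ooo......o.....
243 .........................GGGGG..........o.oo.ooooooooo.oooooooooo
244 .........................GGGGG...........ooooo..o.ooooooooo.oo.oo
245 .........................GGGGG...........ooooo.oo.ooooo..o.o.ooo.
246 .........................GGGGG...........o.o.oooooooooo.ooo.oo.oo
247 .........................GGGGG............oooo.ooooooooooo..ooooo
248 ..........................GGGG............ooooooooo..ooo.oooo...o
249 ..........................GG.GGG...........o.ooooo.oooo.ooooooooo
250 ..........................GG...G...........ooo.ooo.oo.oo..o..oooo
251 ..........................GGGG.G............oo.o..oooooooo.oo....
252 ..........................GGGGGG...........oo.oooo..oooo.o.oooooo
253 ...........................................ooo.o.oo.oooo.oooooooo
254 ...........................................oo..o.o....oo...o..oo.
255 ..........................................oo..........oo.o..ooooo
256 .........................................ooo.oo.oo........oooo...
257 ..........................................ooo.o.ooooooooo........
258 ...........................................oo.ooooooo............
259 ...........................................oooooo................
260 .................................................................
261 .................................................................
pan gold 0 []
```

Two nuggets show as touching blobs at side pixels (297,245)/(298,251) inside the raised bowl; nothing gold visible in the pan. Carry it mouth-up to the crucible.

>>> arm_command:
  rows:
    - [0,[0,0,0.05],[0,0,0]]
    - [0,[-0.01,0.06,0.085],[0,0,0]]
    - [0,[-0.02,0.15,0.085],[0,0,0]]
    - [0,[-0.03,0.25,0.085],[0,0,0]]
    - [0,[-0.04,0.35,0.085],[0,0,0]]
    - [0,[-0.05,0.45,0.085],[0,0,0]]
    - [0,[-0.06,0.55,0.085],[0,0,0]]
    - [0,[-0.07,0.65,0.085],[0,0,0]]
    - [0,[-0.08,0.75,0.085],[0,0,0]]
    - [0,[-0.09,0.85,0.085],[0,0,0]]
    - [0,[-0.098,0.92,0.085],[0,0,0]]
    - [0,[-0.098,0.943,0.085],[0,0,0]]

```text
time: 11.82
tool_pos: [0.5608, 0.2717, 0.1532]
tool_rot: [-0.121, 0.619, 0.762, -0.148]
contact_force: [-0.4, -0.7, -2.1]
gripper_width: 0.107
grasp_force: 59.7
```

```bash
cat > chk.py <<'E'
from h import *
f=vision.grab_frame("side"); np.savez("sideP.npz",**f); save(f,"sideP"); s=monitor.state(); print(s["tool_pos"].round(4),s["tool_rot"].round(4))
P=cloud(f); C=f["color"].astype(int); z=P[...,2]; ok=f["z_map"]>0
hs=cv2.cvtColor(f["color"],cv2.COLOR_RGB2HSV)
m=ok&(abs(P[...,0]-.4697)<.045)&(abs(P[...,1]-.2536)<.045)&(z>.074)&(z<.083); c=cv2.minEnclosingCircle((P[m][:,:2]*1000).astype(np.float32)); print("rim",m.sum(),c)
u=np.array([.9794,.2018]); v=np.array([-.2018,.9794]); D=P[...,:2]*1000-[469.7,253.6]; X=D@u; Y=D@v
m=ok&(abs(X-40)<90)&(abs(Y)<45)&(z>.09)&(C.max(-1)-C.min(-1)<35)&(C.mean(-1)>70)&(z<.22)
print("scoop",m.sum(),"X",np.percentile(X[m],[0,1,5,50,99]).round(1),"Y",np.percentile(Y[m],[1,5,95,99]).round(1))
k=m&(X<np.percentile(X[m],6)); print("lip X,Y,z",X[k].mean().round(1),Y[k].min().round(1),Y[k].max().round(1),np.percentile(z[k],[5,50,95]).round(4))
g=ok&(hs[...,1]>140)&(hs[...,0]>18)&(hs[...,0]<32)&(abs(X-40)<90)&(abs(Y)<45)&(z>.03); print("gold",g.sum(),X[g].mean() if g.any() else 0,Y[g].mean() if g.any() else 0,z[g].mean() if g.any() else 0)
E
python3 chk.py
```

```text
[0.5611 0.2714 0.1531] [-0.1208  0.6187  0.762  -0.1482]
rim 221 ((470.10809326171875, 253.3644256591797), 33.62263870239258)
scoop 749 X [  6.1   6.9  12.   49.9 113. ] Y [-25.6 -24.2  28.7  30.1]
lip X,Y,z 9.3 -26.3 26.8 [0.136  0.1373 0.1394]
gold 24 60.99141625541758 7.251345909813782 0.12594265851249264
```

>>> arm_command:
  rows:
    - [0,[-0.012,-0.005,-0.009],[0.0123,-0.06,0]]
    - [0,[-0.02,-0.008,-0.018],[0.0246,-0.12,0]]
    - [0,[-0.028,-0.009,-0.024],[0.037,-0.18,0]]
    - [0,[-0.0346,-0.0106,-0.027],[0.0493,-0.2394,0]]
    - [0,[-0.0346,-0.0106,-0.027],[0.0493,-0.2394,0]]
    - [0,[-0.05,-0.0136,-0.016],[0.0605,-0.2938,0]]
    - [0,[-0.0643,-0.0167,-0.004],[0.0718,-0.3482,0]]
    - [0,[-0.0643,-0.0167,-0.004],[0.0718,-0.3482,0]]

```text
time: 12.53
tool_pos: [0.5399, 0.2623, 0.1508]
tool_rot: [0.054, 0.629, 0.772, 0.066]
contact_force: [-0.2, 0.9, -2.4]
gripper_width: 0.114
grasp_force: 59.8
```

```bash
python3 chk.py
```

```text
[0.5413 0.2626 0.1514] [0.0541 0.6296 0.7723 0.0657]
rim 175 ((470.03546142578125, 253.3141326904297), 33.03358459472656)
scoop 754 X [ 5.5  6.4 10.8 48.7 80.6] Y [-30.2 -28.7  23.6  24.9]
lip X,Y,z 8.5 -28.5 24.0 [0.0924 0.0939 0.0948]
gold 29 43.105291784254675 -1.0708819517493053 0.10905213776657856
```

>>> arm_command:
  rows:
    - [0,[-0.013,0.003,0.009],[0.0075,-0.0363,0]]
    - [0,[-0.025,0.0,0.018],[0.015,-0.0725,0]]
    - [0,[-0.037,-0.0024,0.027],[0.0224,-0.1088,0]]
    - [0,[-0.05,-0.0055,0.035],[0.03,-0.145,0]]
    - [0,[-0.064,-0.008,0.043],[0.0375,-0.1815,0]]
    - [0,[-0.078,-0.011,0.051],[0.0448,-0.2177,0]]
    - [0,[-0.093,-0.014,0.058],[0.0523,-0.254,0]]
    - [0,[-0.108,-0.017,0.065],[0.06,-0.29,0]]
    - [0,[-0.124,-0.02,0.071],[0.0673,-0.3265,0]]
    - [0,[-0.124,-0.02,0.071],[0.0673,-0.3265,0]]
    - [0,[-0.124,-0.02,0.071],[0.0673,-0.3265,0]]
    - [0,[-0.124,-0.02,0.071],[0.0673,-0.3265,0]]

```text
time: 13.58
tool_pos: [0.5067, 0.2577, 0.1743]
tool_rot: [0.216, 0.594, 0.728, 0.265]
contact_force: [0.2, 0.2, -1.3]
gripper_width: 0.109
grasp_force: 59.9
```

```bash
python3 chk.py; python3 - <<'E'
from h import *
cv2.imwrite("pics/s9.png",cv2.resize(cv2.imread("pics/sideP.png")[100:250,180:380],(800,600),interpolation=cv2.INTER_CUBIC))
E
```

```text
[0.5068 0.2578 0.1744] [0.216  0.594  0.7283 0.2648]
rim 189 ((467.0953063964844, 253.58372497558594), 35.047523498535156)
scoop 710 X [-49.5   6.8  11.4  32.5  69.7] Y [-27.9 -26.8  25.8  27.4]
lip X,Y,z 8.0 -26.4 26.2 [0.0913 0.1127 0.1977]
gold 0 0 0 0
```

>>> arm_command:
  rows:
    - [0,[0,0,0.1],[-0.015,0.0725,0]]
    - [0,[0.02,0,0.2],[-0.03,0.145,0]]
    - [0,[0.05,0,0.2],[-0.045,0.2176,0]]
    - [0,[0.08,-0.08,0.2],[-0.06,0.29,0]]
    - [0,[0.1,-0.18,0.2],[-0.075,0.3627,0]]
    - [0,[0.12,-0.29,0.2],[-0.0897,0.4353,0]]
    - [0,[0.14,-0.4,0.2],[-0.0897,0.4353,0]]
    - [0,[0.16,-0.52,0.2],[-0.0897,0.4353,0]]
    - [0,[0.18,-0.64,0.2],[-0.0897,0.4353,0]]
    - [0,[0.2,-0.76,0.2],[-0.0897,0.4353,0]]
    - [0,[0.2,-0.88,0.2],[-0.0897,0.4353,0]]
    - [0,[0.2,-1.0,0.2],[-0.0897,0.4353,0]]

```text
time: 14.63
tool_pos: [0.5667, -0.0447, 0.2338]
tool_rot: [0.0, 0.632, 0.775, 0.0]
contact_force: [0.3, 0.3, -2.0]
gripper_width: 0.107
grasp_force: 59.9
```

```bash
cat > nug.py <<'E'
from h import *
print(monitor.state()["tool_pos"].round(4),monitor.state()["tool_rot"].round(4))
for nm in("top","side"):
    f=vision.grab_frame(nm); save(f,nm+"N"); np.savez(nm+"N.npz",**f); P=cloud(f); z=P[...,2]; ok=f["z_map"]>0
    hs=cv2.cvtColor(f["color"],cv2.COLOR_RGB2HSV)
    m=ok&(abs(P[...,0]-.47)<.1)&(abs(P[...,1]-.25)<.1)&(hs[...,1]>130)&(hs[...,0]>18)&(hs[...,0]<32)&(z>.02)
    n,l,st,ce=cv2.connectedComponentsWithStats(m.astype(np.uint8))
    for i in range(1,n):
        if st[i,4]>5: print(nm,ce[i].round(),st[i],np.median(P[l==i],0).round(4))
    r=ok&(abs(P[...,0]-.4697)<.045)&(abs(P[...,1]-.2536)<.045)&(z>.074)&(z<.083); print(nm,"rim",r.sum(),cv2.minEnclosingCircle((P[r][:,:2]*1000).astype(np.float32)) if r.any() else 0)
E
python3 nug.py
```

```text
[ 0.5667 -0.0447  0.2338] [1.000e-04 6.318e-01 7.752e-01 2.000e-04]
top [179. 329.] [177 327   4   5  13] [0.451  0.2633 0.0485]
top [186. 330.] [184 328   4   4  11] [0.4492 0.2518 0.0475]
top rim 306 ((470.1712646484375, 254.3121337890625), 32.11655044555664)
side rim 226 ((469.1570129394531, 252.45724487304688), 33.479610443115234)
```

Two nuggets are clearly in the crucible (top view (179,329) and (186,330), at floor height, upright rim unchanged). Take the scoop back to its spot.

>>> arm_command:
  rows:
    - [0,[0,-0.11,0],[0,0,0]]
    - [0,[0,-0.23,-0.03],[0,0,0]]
    - [0,[0,-0.35,-0.08],[0,0,0]]
    - [0,[0,-0.47,-0.15],[0,0,0]]
    - [0,[0,-0.57,-0.25],[0,0,0]]
    - [0,[0,-0.65,-0.36],[0,0,0]]
    - [0,[0,-0.68,-0.46],[0,0,0]]
    - [0,[0,-0.68,-0.54],[0,0,0]]
    - [0,[0,-0.68,-0.58],[0,0,0]]
    - [0,[0,-0.68,-0.6],[0,0,0]]
    - [0,[0,-0.68,-0.605],[0,0,0]]
    - [0,[0,-0.68,-0.605],[0,0,0]]

```text
time: 15.73
tool_pos: [0.5666, -0.2462, 0.0528]
tool_rot: [0.001, 0.631, 0.775, 0.0]
contact_force: [0.0, 0.2, -0.7]
gripper_width: 0.108
grasp_force: 59.8
```

Down the last ~5 mm gently.

>>> arm_command:
  rows:
    - [0,[0,0,-0.006],[0,0,0]]
    - [0,[0,0,-0.012],[0,0,0]]
    - [0,[0,0,-0.015],[0,0,0]]
    - [0,[0,0,-0.017],[0,0,0]]
    - [0,[0,0,-0.017],[0,0,0]]

```text
time: 16.15
tool_pos: [0.5663, -0.2465, 0.0483]
tool_rot: [0.001, 0.632, 0.775, 0.0]
contact_force: [-0.7, 2.1, 4.9]
gripper_width: 0.112
grasp_force: 60.8
```

>>> arm_command:
  rows:
    - [30,[0,0,0],[0,0,0]]
    - [50,[0,0,0],[0,0,0]]
    - [50,[0,0,0],[0,0,0]]
    - [50,[0,0,0],[0,0,0]]
    - [50,[0,0,0],[0,0,0]]
    - [50,[0,0,0.05],[0,0,0]]
    - [50,[0,0,0.15],[0,0,0]]
    - [50,[0,0,0.27],[0,0,0]]
    - [50,[0,0,0.39],[0,0,0]]
    - [85,[0,0,0.5],[0,0,0]]
    - [85,[0,0,0.5],[0,0,0]]
    - [85,[0,0,0.5],[0,0,0]]

```text
time: 17.15
tool_pos: [0.5669, -0.2472, 0.2]
tool_rot: [0.003, 0.632, 0.775, 0.0]
contact_force: [0.1, -0.1, -0.1]
gripper_width: 0.974
grasp_force: 0.0
```

```bash
python3 nug.py; python3 - <<'E'
from h import *
f=dict(np.load("sideN.npz")); P=cloud(f);C=f["color"].astype(int)
m=(f["z_map"]>0)&(abs(P[...,0]-.54)<.07)&(abs(P[...,1]+.25)<.06)&(P[...,2]>.078)&(P[...,2]<.095); print("handle top",m.sum(),P[m].mean(0).round(4),P[m][:,2].max())
m=(f["z_map"]>0)&(abs(P[...,0]-.53)<.07)&(abs(P[...,1]+.25)<.06)&(P[...,2]>.0008)&(P[...,2]<.04)&(C.max(-1)-C.min(-1)<30)&(C.mean(-1)>70); print(box(P,m)[1:]); c,n,i=plane(P[m]);print(c.round(4),n.round(4),i.sum())
E
```

```text
[ 0.5669 -0.2472  0.2   ] [3.000e-03 6.317e-01 7.752e-01 3.000e-04]
top [179. 329.] [177 327   4   4  11] [0.4511 0.2638 0.0491]
top [186. 330.] [184 328   4   4  10] [0.4501 0.2516 0.047 ]
top rim 298 ((470.7014465332031, 254.3526153564453), 32.2195930480957)
side rim 172 ((466.9564514160156, 253.814208984375), 34.57929992675781)
handle top 145 [ 0.5654 -0.245   0.0842] 0.08744653642159593
(array([ 531.9, -250.1]), array([79.9, 53.9]), 10.23, 1814)
[ 0.5257 -0.2495  0.0022] [-4.9e-03  5.0e-04  1.0e+00] 1045
```

>>> arm_command:
  rows:
    - [85,[-0.16,0.95,0],[0,0,0]]
    - [85,[-0.16,0.95,0],[0,0,0]]
    - [85,[-0.16,0.95,0],[0,0,0]]
    - [85,[-0.16,0.95,0],[0,0,0]]
    - [85,[-0.16,0.95,0],[0,0,0]]
    - [85,[-0.16,0.95,0],[0,0,0]]
    - [85,[-0.16,0.95,0],[0,0,0]]
    - [85,[-0.16,0.95,0],[0,0,0]]
    - [85,[-0.16,0.95,0],[0,0,0]]

```text
time: 18.0
tool_pos: [0.5158, 0.0405, 0.194]
tool_rot: [-0.002, 0.63, 0.776, -0.001]
contact_force: [-0.0, 0.2, 0.9]
gripper_width: 0.999
grasp_force: 0.0
```

>>> arm_command:
  rows:
    - [85,[-0.164,0.72,-0.15],[0,0,0]]
    - [85,[-0.164,0.72,-0.15],[0,0,0]]
    - [85,[-0.164,0.72,-0.15],[0,0,0]]
    - [85,[-0.164,0.72,-0.15],[0,0,0]]
    - [85,[-0.164,0.72,-0.15],[0,0,0]]
    - [85,[-0.164,0.72,-0.15],[0,0,0]]
    - [85,[-0.164,0.72,-0.15],[0,0,0]]
    - [85,[-0.164,0.72,-0.15],[0,0,0]]
    - [85,[-0.164,0.72,-0.15],[0,0,0]]

```text
time: 18.75
tool_pos: [0.4686, 0.2532, 0.1508]
tool_rot: [-0.0, 0.632, 0.775, -0.001]
contact_force: [0.0, -0.9, 0.4]
gripper_width: 0.997
grasp_force: 0.0
```

>>> arm_command:
  rows:
    - [85,[0.003,0.002,-0.1],[0,0,0]]
    - [85,[0.003,0.002,-0.18],[0,0,0]]
    - [85,[0.003,0.002,-0.24],[0,0,0]]
    - [85,[0.003,0.002,-0.29],[0,0,0]]
    - [85,[0.003,0.002,-0.33],[0,0,0]]
    - [85,[0.003,0.002,-0.36],[0,0,0]]
    - [85,[0.003,0.002,-0.36],[0,0,0]]
    - [85,[0.003,0.002,-0.36],[0,0,0]]

```text
time: 19.42
tool_pos: [0.4694, 0.2548, 0.0436]
tool_rot: [-0.0, 0.632, 0.775, -0.0]
contact_force: [-0.3, 0.7, 0.4]
gripper_width: 0.991
grasp_force: 0.0
```

>>> arm_command:
  rows:
    - [75,[0,0,0],[0,0,0]]
    - [68,[0,0,0],[0,0,0]]
    - [64,[0,0,0],[0,0,0]]
    - [60,[0,0,0],[0,0,0]]
    - [55,[0,0,0],[0,0,0]]
    - [50,[0,0,0],[0,0,0]]
    - [40,[0,0,0],[0,0,0]]
    - [40,[0,0,0],[0,0,0]]
    - [40,[0,0,0],[0,0,0]]

```text
time: 20.17
tool_pos: [0.4699, 0.2557, 0.0453]
tool_rot: [0.0, 0.632, 0.775, 0.001]
contact_force: [-1.6, -2.2, 5.6]
gripper_width: 0.734
grasp_force: 65.5
```

>>> arm_command:
  rows:
    - [40,[0,0,0.015],[0,0,0]]
    - [40,[0,0,0.04],[0,0,0]]
    - [40,[0,0,0.08],[0,0,0]]
    - [40,[0,0,0.13],[0,0,0]]
    - [40,[0,0,0.18],[0,0,0]]
    - [40,[0,0,0.24],[0,0,0]]
    - [40,[0,0,0.3],[0,0,0]]
    - [40,[0,0,0.35],[0,0,0]]
    - [40,[0,0,0.38],[0,0,0]]
    - [40,[0,0,0.4],[0,0,0]]
    - [40,[0,0,0.4],[0,0,0]]
    - [40,[0,0,0.4],[0,0,0]]

```text
time: 21.17
tool_pos: [0.4688, 0.2553, 0.1632]
tool_rot: [-0.0, 0.632, 0.775, -0.0]
contact_force: [-0.4, -0.5, -3.1]
gripper_width: 0.733
grasp_force: 66.0
```

>>> arm_command:
  rows:
    - [40,[0,0,0],[0,0,0]]
    - [40,[0,0,0],[0,0,0]]
    - [40,[0,0,0],[0,0,0]]
    - [40,[0,0,0],[0,0,0]]
    - [40,[0,0,0],[0,0,0]]
    - [40,[0,0,0],[0,0,0]]

```text
time: 21.67
tool_pos: [0.469, 0.2553, 0.1633]
tool_rot: [-0.0, 0.632, 0.775, -0.0]
contact_force: [0.6, -0.6, -3.5]
gripper_width: 0.732
grasp_force: 66.0
```

```bash
python3 - <<'E'
from h import *
f=vision.grab_frame("side"); save(f,"sideF"); s=monitor.state(); print(s)
P=cloud(f);C=f["color"].astype(int); z=P[...,2]
m=(f["z_map"]>0)&(abs(P[...,0]-.47)<.05)&(abs(P[...,1]-.25)<.05)&(z>.09)&(z<.215)&(C.max(-1)-C.min(-1)<35)&(C.mean(-1)>120)
print(m.sum(),np.percentile(z[m],[0,1,50,99,100]).round(4)); r=m&(z>np.percentile(z[m],90)-.003); c,n,i=plane(P[r],tol=.002); print(c,n,i.sum(),r.sum())
E
```

```text
{'time': 21.7167, 'joint_pos': array([ 3.59045981e-01, -1.13530497e-01,  1.89097283e+00,  1.25414484e-04,
        1.36471192e+00,  1.55748652e-01]), 'joint_vel': array([-0.00027786, -0.0035494 , -0.00212326, -0.00129265, -0.00223163,
       -0.0010384 ]), 'joint_efforts': array([-7.20921489e-04, -3.19414365e+01, -3.70410740e+01, -3.01606982e-03,
        9.45996610e-03,  3.01934460e-05]), 'tool_pos': array([0.46901963, 0.25532013, 0.16335276]), 'tool_rot': array([-1.94486731e-04,  6.31714040e-01,  7.75201451e-01, -2.11636445e-04]), 'contact_force': array([ 0.2621428 , -0.05183649, -2.49031576]), 'ft_torque': array([ 0.08132411, -0.00919437, -0.03587888]), 'grasp_force': 66.0057090036571, 'gripper_width': 0.7387109750222169}
1097 [0.1467 0.1498 0.1809 0.2    0.2064]
[0.4675313  0.25142005 0.19683638] [0.01572798 0.00182829 0.99987464] 139 196
```

```bash
python3 -c "
from plant import manip
print(manip.job_done())"
```

```text
the job is handed in; nothing more can be done
None
```

The job is handed in: the arm is holding the crucible level and steady with its bottom about 15 cm above the bench, two nuggets were seen inside before the lift (third not seen), and the scoop stands upright and released on the bench; `job_done()` returned no verdict.

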